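# Return the shutter key to its cabinet hook

## Robot

A 6-joint arm with a two-finger parallel gripper is mounted at the origin on a cart in front of the work surface, level with it; the furniture and walls round the work are solid. World frame = base frame: x ahead of the robot, y to its left, z up, the work surface at z = 0. Lengths are in m, angles in rad, forces in N, time in s.
With the tool pointing down it reaches from about 0.15 to 0.775 m from the base axis. Payload 6.1 kg.
Tool frame: the origin (TCP) lies midway between the tips of the shut fingers; the grasp point (between the pads) lies 19 mm behind it; z points along the fingers, y is the line along which they close (so a half turn about z gives the same grasp; the last joint's range is limited). The gripper opens to 85 mm and grips with 20 to 120 N. Pads are 22 mm wide; open, the fingers measure 114 mm over their backs; the gripper's body (76 mm by 85 mm) begins 54 mm behind the grasp point. The pads swing forward as they close: fully open they stand 13 mm farther back than shut.
Start: joints at [1.313, 0.126, -0.04, 1.405, 0, 1.571], TCP at [0.134, 0.508, 0.231] pointing down, gripper open.
Joint ranges: [-2.72, 2.72], [-0.95, 1.95], [-1.27, 1.35], [-1.78, 2.02], [-1.46, 1.47], [-3.14, 3.14]. Speed limits (rad/s): [2.39, 2.39, 3.01, 3.14, 3.14, 3.14].

## Interface

Orientations are given as a unit quaternion [w, x, y, z].
In Python, from cell import get_obs, camera, close_job gives the robot as it stands.
- The arm moves only by the tool send_rows, never from a script. Its argument "motion" is a list of rows, each a list of 7 numbers: the shift along the tool's x, y, z in m, then the turn, a rotation vector about the tool's x, y, z in degrees, then the finger opening in m, from 0 to 0.0854. A call has exactly 8 rows; each row shifts and turns the commanded pose from where the row before left it, along the tool's axes as they then stand; what a row does not reach is not made up. A row lasts 1/12 s, in which the tool goes at most 41.7 mm and 7.16 degrees, less where a joint would pass 70% of its speed; a pose out of reach is approached as far as the arm can. A call is refused whole if a number of a shift passes 0.0417 or a number of a turn 7.16, either way. A call with a gripper value outside its range is refused whole. The fingers move at their own pace and stop on an object; "force" is the grip in N (left out, the last holds). Time passes only in rows, so rows that do not move let the fingers close, or fill a call up. It gives the time, the measured TCP pose, the force, the opening and the grip force at its end, in the units of the state.
- get_obs(): the state, without advancing time (a new reading comes with each control period).
- camera(name): name is "scene" or "top" or "wrist"; returns a dict with "img" (420x560x3 uint8, red, green, blue), "fx", "fy", "cx", "cy" (pixels), "view" (4x4, takes a point from world to camera coordinates); the wrist camera has in their place "tool_from_camera" (4x4, takes a point from camera to tool coordinates, whose origin is the TCP and whose axes are the flange's). Camera axes: x right, y up, looking along -z (the intrinsics and any distortion apply to the point x, -y, -z); pixel columns grow to the right and rows downward; lengths in m; the calibration is good to about 2 mm. A picture is of the moment at which its call begins: read the wrist's pose just before it. There is no depth.
- close_job(): hands the job in; it is judged then, once.
The state is a dict: "time_s": time; "joints": joint angles; "joint_velocities": joint speeds; "tau": joint torques, N m; "eef_pos": TCP position; "ee_rot": TCP orientation; "contact_force": force on the tool from outside, world axes, zero at the start; "ft_torque": the same for the moment, N m; "finger_gap": opening from 0.0 (shut) to 1.0 (fully open); "grip_force": force on a finger pad.
Only numpy, scipy, OpenCV 4.12 (cv2) and the standard library are available. Lean on these libraries where they do the work, as an engineer would, in place of code of your own. Each camera call takes 0.05 s, during which the arm holds its last target. There are 200 camera calls.

## Task

Lift the shutter key out of its wooden stand, pass it down through the opening in the top of the grey key cabinet without touching the cabinet, and hang it by its eye on the hook inside. Then draw the sliding hook down with the key until it is firmly against its end stop, holding a pull of about 14 newtons (never over 20) on the stop for about half a second so that the return registers. Let go and leave the key hanging upright on the hook, with the other things on the counter undisturbed.

Things in the scene. Friction and masses are not known exactly. Their poses are not given: they have to be found in the camera images.
- key: Shutter key, upright at the start, 0.14 kg give or take, 175 mm tall. Origin: centre of its underside, z up the key; same after a half turn about z. From below: dark steel socket head 22 x 22 mm (z 0 to 26), steel eye plate 5 mm thick (x), 36 mm wide (y), z 30 to 80, black grip bar 12 mm (x) by 20 mm (y), z 80 to 175. Bottom-heavy: it hangs upright by its eye.
- key_eye (a point): Top inner edge of the key's eye, on the key's axis, 72 mm above its underside; it rests on the hook when the key hangs. The eye is an upright slot through the eye plate along x, 18 mm wide, 34 mm tall (key z 38 to 72), its upper corners cut off so that it centres itself.
- stand: Fixed wooden stand, 70 x 70 x 36 mm; origin: centre of its underside. A square well 28 mm wide and 28 mm deep in its top holds the key's head with about 3 mm of play all round; the key stands aligned with the stand.
- cabinet: Fixed grey sheet-steel key cabinet, 120 mm deep (x), 110 mm wide (y), 130 mm high, with a clear window in its front (-x). Origin: centre of its underside; x points to its back, roughly to the robot's left. Its floor is 3 mm thick. In its top is the only opening, 78 mm (x -30 to +48) by 60 mm (y -30 to +30), edged by a round dark bead that stands 3 mm above the top.
- opening (a point): Centre of the opening in the cabinet's top, 130 mm above the counter; 9 mm behind the cabinet's centre.
- hook: Steel hook in the cabinet, turned with it. Origin: on the axis of its level bar, 7 mm thick, where the key shall hang: 27 mm behind the cabinet's centre, 18 to 48 mm below its top at the start; x points to the cabinet's back. It slides down on a stiff track (needs 3 to 6 N, stays where left) to a hard stop 5 to 25 mm below its start: not measured, to be felt as a sharp rise of force.
- hook_tip (a point): Top of the hook's upturned tip, 13.5 mm above the bar's axis and 16.5 mm before the hook's origin; the tip ends 20 mm before that origin. The carriage plate that bears the bar stands 18 mm behind the origin. With the hook at its stop a hanging key is still clear of the cabinet's floor.
- staples_box: Orange staples box 47 x 86 x 27 mm, lying behind the cabinet; leave alone. Origin: centre of its underside.
- glue_stick: Yellow glue stick 26 mm thick, 90 mm tall, standing; leave alone. Origin: centre of its underside.
- padlock: Brass padlock 64 x 42 x 19 mm, lying; leave alone. Origin: on its underside.
- date_stamp: Date stamp 30 x 52 x 66 mm with a brown knob, standing behind the cabinet; leave alone. Origin: centre of its underside.
Not all that is in view belongs to the job. What is shaped like the key but pink is not meant.

How it is judged:
On the way, in this order (a step that is already met when the one before it is completed fails the run):
1. the key is lifted clear out of the stand (height (world z) of key above 0.06 m), for 0.1 s.
2. the key's eye hangs on the hook and is pulled down with 9 N or more for 0.3 s, which only the end stop can bear (x of key_eye in the frame of hook between -0.014 and 0.018 m and y of key_eye in the frame of hook between -0.008 and 0.008 m and z of key_eye in the frame of hook between -0.002 and 0.01 m and contact force between key and hook above 9 N), for 0.3 s.
At the end, for the whole second after the job is handed in: The key hangs at rest by its eye on the hook in the cabinet (top of the eye within 14 mm before and 18 mm behind the hook's origin, 8 mm sideways, and 2 mm below to 10 mm above it), its axis within 0.2 rad of upright, borne by the hook and not touching the cabinet (x of key_eye in the frame of hook between -0.014 and 0.018 m and y of key_eye in the frame of hook between -0.008 and 0.008 m and z of key_eye in the frame of hook between -0.002 and 0.01 m and angle between key's own z axis and vertical below 0.2 rad and linear speed of key below 0.02 m/s and contact force between key and hook above 0.3 N and contact force between key and cabinet below 0.1 N).
It fails at once if the key touches the cabinet or the frame of its opening (over 1 N) (contact force between key and cabinet above 1 N).
It fails at once if the robot touches the cabinet (over 1 N) (contact force between any of the fingers, the arm and cabinet above 1 N).
It fails at once if the key is forced on the hook with over 24 N (contact force between key and hook above 24 N).
It fails at once if a bystander is moved more than 15 mm (distance of any of staples_box, glue_stick, padlock, date_stamp from where it was at the start of the episode above 0.015 m).
It also fails if it takes over 54 s, if anything falls off the work surface, if the arm or the gripper's body presses on something with over 40 N, if the wrist force passes 120 N, or if a joint passes its speed limit or range.

## Working session

There is one attempt and no reset: what is moved stays moved. The work goes in short steps, Python scripts to look and compute and a tool call to move; the robot and the scene stay as the last step left them, time stands still between calls to the robot, and variables do not carry over. Pictures are saved under pics/ and viewed, at most 10 in all, crops included, and the job is handed in when it is done.

Besides the shell and the picture viewer there is one more tool, called after "Request:" as name([rows], argument=value, ...), one row to a line, values as JSON. send_rows: Moves the arm, as the interface text tells. Its arguments: {"type":"object","properties":{"motion":{"type":"array"},"force":{"type":"number"}},"required":["motion"]}

```bash
ls; mkdir -p pics
python3 - <<'E'
from cell import get_obs,camera
import cv2,json,numpy as np
o=get_obs();print({k:np.round(v,3).tolist() for k,v in o.items()})
for n in("scene","top"):
    c=camera(n);cv2.imwrite(f"pics/{n}0.png",c["img"][:,:,::-1]);np.save(f"pics/{n}0.npy",c,allow_pickle=True)
    print(n,[c[k] for k in("fx","fy","cx","cy")],np.round(c["view"],4).tolist(),[k for k in c])
E
```

```text
pics
{'time_s': 0.0, 'joints': [1.313, 0.126, -0.041, 1.405, -0.0, 1.571], 'joint_velocities': [-0.002, -0.002, -0.0, 0.001, 0.0, -0.0], 'tau': [0.003, -43.592, 35.292, 0.017, 0.0, -0.0], 'eef_pos': [0.134, 0.507, 0.231], 'ee_rot': [-0.0, 0.129, 0.992, -0.001], 'contact_force': [-0.685, -0.169, 0.28], 'ft_torque': [-0.018, -0.067, -0.001], 'grip_force': 0.0, 'finger_gap': 1.0}
scene [398.83321176391075, 398.83321176391075, 273.87497419003716, 202.25418674962344] [[-0.5693, -0.8221, 0.0007, 0.3506], [0.4186, -0.2891, 0.861, -0.3201], [-0.7076, 0.4904, 0.5087, -0.528], [0.0, 0.0, 0.0, 1.0]] ['img', 'fx', 'fy', 'cx', 'cy', 'view']
top [413.42635188638246, 413.42635188638246, 277.3566833833898, 199.2335249342036] [[0.0013, -0.9999, -0.0116, 0.0439], [0.9966, 0.0003, 0.0822, -0.5583], [-0.0822, -0.0116, 0.9965, -0.9175], [0.0, 0.0, 0.0, 1.0]] ['img', 'fx', 'fy', 'cx', 'cy', 'view']
```

View pics/scene0.png

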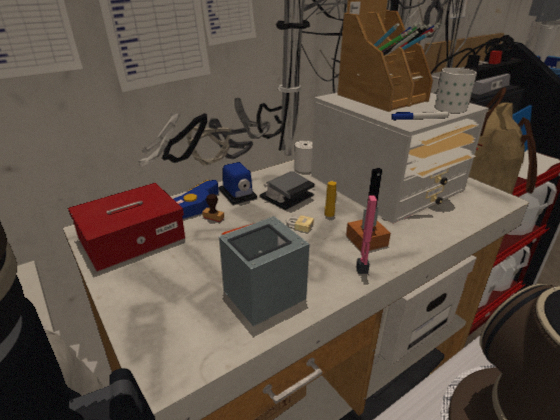

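View pics/top0.png

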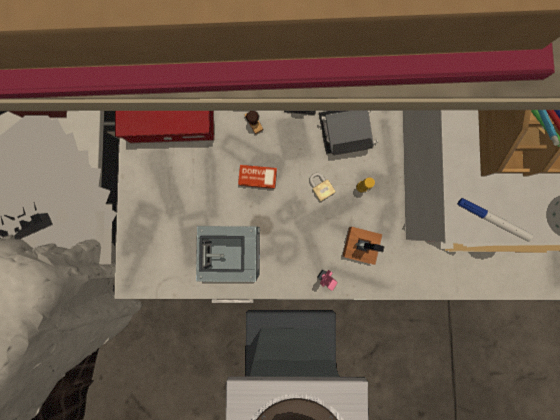

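The scene view shows the cabinet at about (263,270), the black key in its stand at (370,220) and the pink decoy at (368,235). In the top view the cabinet is at (228,254) with the hook inside its opening, the stand at (363,246), and the decoy at (327,280).

```bash
cat > h.py <<'E'
import numpy as np,cv2
from cell import get_obs,camera
from scipy.spatial.transform import Rotation as R
def T_tool(o):
    q=np.array(o["ee_rot"]);T=np.eye(4);T[:3,:3]=R.from_quat(q[[1,2,3,0]]).as_matrix();T[:3,3]=o["eef_pos"];return T
def shot(n,save=None):
    o=get_obs();c=camera(n)
    c["c2w"]=T_tool(o)@np.array(c["tool_from_camera"]) if n=="wrist" else np.linalg.inv(c["view"])
    if save:cv2.imwrite(save,c["img"][:,:,::-1]);np.save(save[:-3]+"npy",c,allow_pickle=True)
    return c
def load(f):
    c=np.load(f,allow_pickle=True).item()
    if "c2w" not in c:c["c2w"]=np.linalg.inv(c["view"])
    return c
def ray(c,uv):
    d=np.array([(uv[0]-c["cx"])/c["fx"],-(uv[1]-c["cy"])/c["fy"],-1.]);return c["c2w"][:3,3],c["c2w"][:3,:3]@d
def onz(c,uv,z):
    p,d=ray(c,uv);return p+d*(z-p[2])/d[2]
def tri(l):
    A=np.zeros((3,3));b=np.zeros(3)
    for c,uv in l:
        p,d=ray(c,uv);d=d/np.linalg.norm(d);M=np.eye(3)-np.outer(d,d);A+=M;b+=M@p
    return np.linalg.solve(A,b)
def proj(c,P):
    q=np.linalg.inv(c["c2w"])@np.r_[P,1];return np.array([c["cx"]+c["fx"]*q[0]/-q[2],c["cy"]-c["fy"]*q[1]/-q[2]])
E
python3 - <<'E'
from h import *
c=load("pics/top0.npy");im=c["img"];hsv=cv2.cvtColor(im,cv2.COLOR_RGB2HSV)
print("campos",c["c2w"][:3,3],load("pics/scene0.npy")["c2w"][:3,3])
def quad(m,roi,z,name):
    k=np.zeros_like(m);x0,y0,x1,y1=roi;k[y0:y1,x0:x1]=m[y0:y1,x0:x1]
    k=cv2.morphologyEx(k,cv2.MORPH_CLOSE,np.ones((5,5)))
    ct=max(cv2.findContours(k,0,2)[0],key=cv2.contourArea);b=cv2.boxPoints(cv2.minAreaRect(ct))
    P=np.array([onz(c,p,z) for p in b]);print(name,b.round(1).tolist(),"ctr",P.mean(0).round(4),"sides",np.linalg.norm(np.diff(P[:3],axis=0),axis=1).round(4),"ang",np.degrees(np.arctan2(*(P[1]-P[0])[[1,0]])).round(1))
quad(cv2.inRange(hsv,(3,110,70),(20,255,255)),(335,218,395,275),.036,"stand")
H=hsv[200:300,180:280];print("cab hsv",hsv[230,250],hsv[254,200], "table",hsv[270,290])
quad(cv2.inRange(hsv,(85,25,40),(115,255,255)),(180,210,275,300),.13,"cab")
crops=[cv2.resize(im[215:295,185:275],None,fx=6,fy=6,interpolation=cv2.INTER_CUBIC),cv2.resize(im[215:295,335:395],None,fx=4,fy=4)]
v=np.zeros((480,800,3),np.uint8);v[:,:540]=crops[0];v[:320,550:790]=crops[1];cv2.imwrite("pics/crop1.png",v[:,:,::-1])
E
```

```text
campos [0.48092672 0.03336479 0.96075237] [-0.04005372  0.4546318   0.54391087]
stand [[341.6000061035156, 256.3999938964844], [349.29998779296875, 225.8000030517578], [382.20001220703125, 234.10000610351562], [374.6000061035156, 264.6000061035156]] ctr [ 0.455  -0.1436  0.036 ] sides [0.07   0.0751] ang -14.7
cab hsv [ 35  23 142] [54 20 63] table [ 20  44 168]Traceback (most recent call last):
  File "<stdin>", line 11, in <module>
  File "<stdin>", line 7, in quad
ValueError: max() iterable argument is empty
```

Run:
```python
from h import *
c=load("pics/top0.npy");im=c["img"]
print("cab ctr",onz(c,(228,254),.13).round(3),"open",onz(c,(224,254),.13).round(3))
w=shot("wrist");print(np.round(w["tool_from_camera"],3).tolist(),w["fx"],w["cx"],w["cy"],[k for k in w]);print(T_tool(get_obs()).round(3).tolist())
crops=[cv2.resize(im[215:295,185:275],None,fx=6,fy=6,interpolation=cv2.INTER_CUBIC),cv2.resize(im[215:295,335:395],None,fx=4,fy=4)]
v=np.zeros((480,800,3),np.uint8);v[:,:540]=crops[0];v[:320,550:790]=crops[1];cv2.imwrite("pics/crop1.png",v[:,:,::-1])
```

```text
cab ctr [0.44  0.142 0.13 ] open [0.44 0.15 0.13]
[[-0.001, 0.955, 0.297, 0.076], [1.0, 0.001, 0.001, -0.0], [0.001, 0.297, -0.955, -0.141], [0.0, 0.0, 0.0, 1.0]] 290.7343193463011 277.4927204519409 213.45687780012517 ['img', 'fx', 'fy', 'cx', 'cy', 'tool_from_camera', 'c2w']
[[-0.967, 0.255, -0.0, 0.134], [0.255, 0.967, -0.001, 0.507], [-0.0, -0.001, -1.0, 0.231], [0.0, 0.0, 0.0, 1.0]]
```

View pics/crop1.png

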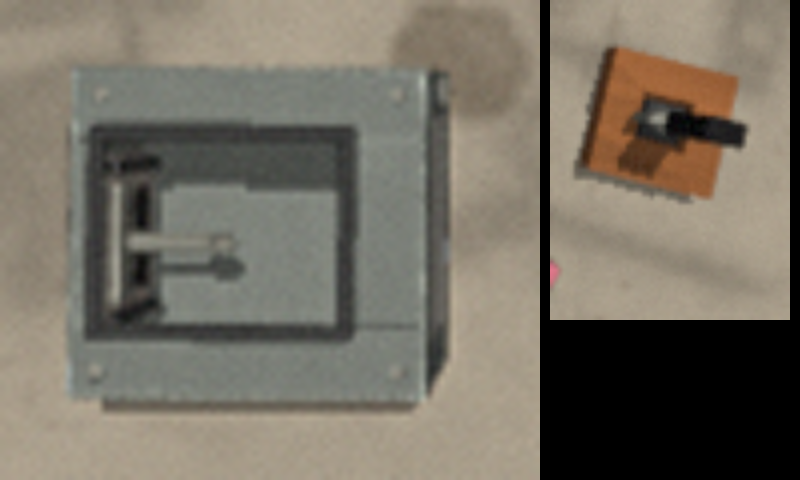

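The crop shows the cabinet top spanning crop (72,68)–(428,398), with the hook bar at row 242 and its tip at (232,242). The cabinet is nearly axis-aligned, with its back toward world +y. The key's 12 mm axis lies roughly along world x. I'll move the wrist camera over the cabinet next.

Request:
send_rows([
  [-0.0239,-0.0155,-0.0037,0,0,0,0.0854],
  [-0.0239,-0.0155,-0.0037,0,0,0,0.0854],
  [-0.0239,-0.0155,-0.0037,0,0,0,0.0854],
  [-0.0239,-0.0155,-0.0037,0,0,0,0.0854],
  [-0.0239,-0.0155,-0.0037,0,0,0,0.0854],
  [-0.0239,-0.0155,-0.0037,0,0,0,0.0854],
  [-0.0239,-0.0155,-0.0037,0,0,0,0.0854],
  [-0.0239,-0.0155,-0.0037,0,0,0,0.0854],
])

```text
time_s: 0.82
eef_pos: [0.2877, 0.3377, 0.2609]
ee_rot: [-0.0, 0.128, 0.992, -0.0]
contact_force: [0.2, 0.2, 0.4]
finger_gap: 1.0
grip_force: 0.0
```

Request:
send_rows([
  [-0.0239,-0.0155,-0.0037,0,0,0,0.0854],
  [-0.0239,-0.0155,-0.0037,0,0,0,0.0854],
  [-0.0239,-0.0155,-0.0037,0,0,0,0.0854],
  [-0.0239,-0.0155,-0.0037,0,0,0,0.0854],
  [-0.0239,-0.0155,-0.0037,0,0,0,0.0854],
  [-0.0239,-0.0155,-0.0037,0,0,0,0.0854],
  [-0.0239,-0.0155,-0.0037,0,0,0,0.0854],
  [-0.0239,-0.0155,-0.0037,0,0,0,0.0854],
])

```text
time_s: 1.48
eef_pos: [0.441, 0.169, 0.2905]
ee_rot: [-0.0, 0.129, 0.992, -0.0]
contact_force: [0.5, 0.9, 0.9]
finger_gap: 0.999
grip_force: 0.0
```

Run:
```python
from h import *
c=shot("wrist","pics/w1.png");print(T_tool(get_obs()).round(4).tolist(),get_obs()["joints"])
```

```text
[[-0.9662, 0.2578, 0.0019, 0.4439], [0.2578, 0.9662, -0.0023, 0.1664], [-0.0024, -0.0018, -1.0, 0.2907], [0.0, 0.0, 0.0, 1.0]] [ 0.3604353   0.03617284 -0.0077191   1.52597873 -0.00285412  0.62120254]
```

View pics/w1.png

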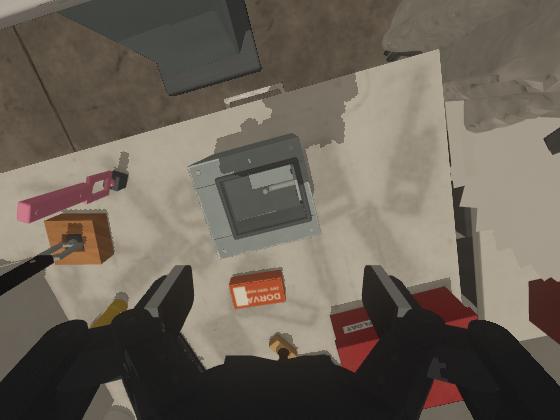

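The wrist view shows the cabinet at (255,195) with the hook inside, and the stand and key at (78,240). I'll take two closer, offset views to triangulate the hook.

Request:
send_rows([
  [0.0046,0.0057,0.0075,0,0,-1.9,0.0854],
  [0.0046,0.0057,0.0075,0,0,-1.9,0.0854],
  [0.0046,0.0057,0.0075,0,0,-1.9,0.0854],
  [0.0046,0.0057,0.0075,0,0,-1.9,0.0854],
  [0.0046,0.0057,0.0075,0,0,-1.9,0.0854],
  [0.0046,0.0057,0.0075,0,0,-1.9,0.0854],
  [0.0046,0.0057,0.0075,0,0,-1.9,0.0854],
  [0,0,0,0,0,-1.9,0.0854],
])

```text
time_s: 2.2
eef_pos: [0.4132, 0.2159, 0.2361]
ee_rot: [-0.001, -0.007, 1.0, -0.0]
contact_force: [-0.3, 0.4, -0.3]
finger_gap: 0.998
grip_force: 0.0
```

Run:
```python
from h import *
for i in range(3): get_obs()
shot("wrist");c=shot("wrist","pics/w2.png");print(T_tool(get_obs()).round(4).tolist())
```

```text
[[-0.9999, -0.0104, -0.0006, 0.4141], [-0.0104, 0.9999, -0.0004, 0.2154], [0.0006, -0.0004, -1.0, 0.2373], [0.0, 0.0, 0.0, 1.0]]
```

Request:
send_rows([
  [0,-0.02,0,0,0,0,0.0854],
  [0,-0.02,0,0,0,0,0.0854],
  [0,-0.02,0,0,0,0,0.0854],
  [0,-0.02,0,0,0,0,0.0854],
  [0,-0.02,0,0,0,0,0.0854],
  [0,-0.02,0,0,0,0,0.0854],
  [0,-0.02,0,0,0,0,0.0854],
  [0,0,0,0,0,0,0.0854],
])

```text
time_s: 2.97
eef_pos: [0.4159, 0.0726, 0.2383]
ee_rot: [0.0, -0.002, 1.0, -0.0]
contact_force: [-0.1, 0.3, 0.0]
finger_gap: 0.998
grip_force: 0.0
```

Run:
```python
from h import *
shot("wrist");c=shot("wrist","pics/w3.png");print(T_tool(get_obs()).round(4).tolist())
v=np.zeros((600,800,3),np.uint8)
for i,f in enumerate(("w2","w3")):
    k=load(f"pics/{f}.npy");u=proj(k,[.44,.15,.12]).astype(int);print(f,u)
    x0,y0=max(u[0]-80,0),max(u[1]-110,0);p=k["img"][y0:y0+220,x0:x0+160];p=cv2.resize(p,None,fx=2.5,fy=2.5,interpolation=cv2.INTER_CUBIC);v[:p.shape[0],i*400:i*400+p.shape[1]]=p;print(x0,y0)
cv2.imwrite("pics/crop2.png",v[:,:,::-1])
```

```text
[[-1.0, -0.0057, 0.0008, 0.4161], [-0.0057, 1.0, 0.0004, 0.0745], [-0.0008, 0.0004, -1.0, 0.2382], [0.0, 0.0, 0.0, 1.0]]
w2 [209 234]
129 124
w3 [358 232]
278 122
```

View pics/crop2.png

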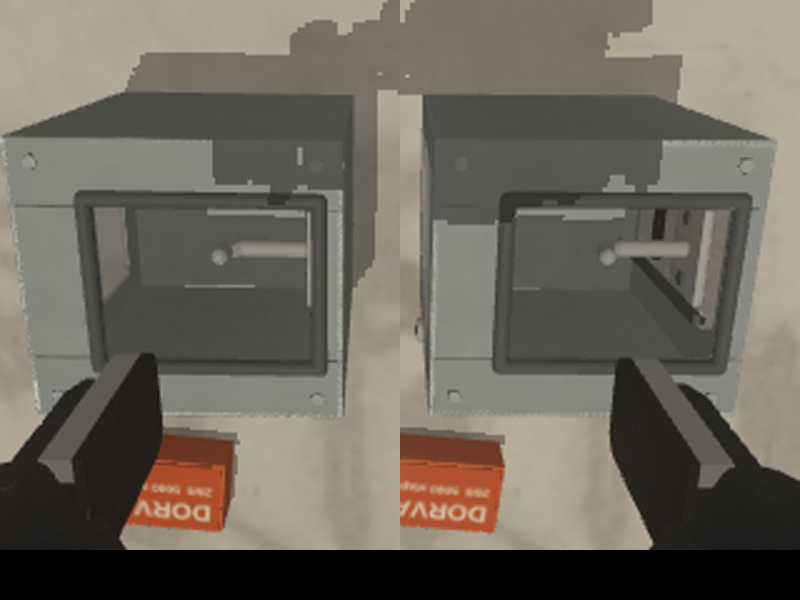

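In the crops, the tip ball is at (220,256) on the left and (607,256) on the right. The bead frame spans (76,193)–(325,375) and (500,193)–(725,375). The cabinet corners are clear too.

Run:
```python
from h import *
a=load("pics/w2.npy");b=load("pics/w3.npy");t=load("pics/top0.npy")
A=lambda x,y:((x+.5)/2.5-.5+129,(y+.5)/2.5-.5+124)
B=lambda x,y:((x-400+.5)/2.5-.5+278,(y+.5)/2.5-.5+122)
Tp=lambda x,y:((x+.5)/6-.5+185,(y+.5)/6-.5+215)
ca={"nl":A(5,137),"fl":A(38,413),"fr":A(342,415)};cb={"nl":B(423,136),"nr":B(775,141),"fl":B(430,413),"fr":B(733,415)}
for k in cb: print("cab",k,"w3",onz(b,cb[k],.13).round(4),"w2",onz(a,ca[k],.13).round(4) if k in ca else "", tri([(a,ca[k]),(b,cb[k])]).round(4) if k in ca else "")
for k,p in zip(("fl","nl?","nr","fr"),((72,68),(70,398),(425,400),(428,68))):print("top",onz(t,Tp(*p),.13).round(4))
for k,pa,pb in (("bNL",(77,193),(501,193)),("bNR",(327,195),(752,196)),("bFR",(325,375),(725,375))):
    print(k,onz(a,A(*pa),.1315).round(4),onz(b,B(*pb),.1315).round(4),tri([(a,A(*pa)),(b,B(*pb))]).round(4))
print("tip 2v",tri([(a,A(220,256)),(b,B(607,256))]).round(4),"3v",tri([(a,A(220,256)),(b,B(607,256)),(t,Tp(228,242))]).round(4))
for z in (.08,.09,.1,.11):print(z,"bar end w3",onz(b,B(688,249),z).round(4),"bar mid w2",onz(a,A(270,249),z).round(4))
```

```text
cab nl w3 [0.384  0.0811 0.13  ] w2 [0.385  0.0878 0.13  ] [0.3868 0.0815 0.1175]
cab nr w3 [0.3853 0.2029 0.13  ] w2  
cab fl w3 [0.4929 0.0852 0.13  ] w2 [0.4934 0.0859 0.13  ] [0.4939 0.0853 0.1287]
cab fr w3 [0.4932 0.2035 0.13  ] w2 [0.4926 0.2042 0.13  ] [0.4937 0.2041 0.1287]
top [0.4956 0.2054 0.13  ]
top [0.3864 0.2042 0.13  ]
top [0.3861 0.0864 0.13  ]
top [0.4957 0.086  0.13  ]
bNL [0.4042 0.1112 0.1315] [0.4039 0.1087 0.1315] [0.4052 0.1094 0.1271]
bNR [0.4038 0.1989 0.1315] [0.4046 0.1971 0.1315] [0.405  0.1987 0.1283]
bFR [0.4744 0.1978 0.1315] [0.475  0.1973 0.1315] [0.4752 0.1977 0.1306]
tip 2v [0.4354 0.1551 0.1083] 3v [0.4361 0.1553 0.1069]
0.08 bar end w3 [0.4419 0.1986 0.08  ] bar mid w2 [0.442  0.1708 0.08  ]
0.09 bar end w3 [0.4385 0.1944 0.09  ] bar mid w2 [0.4386 0.1723 0.09  ]
0.1 bar end w3 [0.4351 0.1902 0.1   ] bar mid w2 [0.4351 0.1737 0.1   ]
0.11 bar end w3 [0.4317 0.186  0.11  ] bar mid w2 [0.4316 0.1752 0.11  ]
```

Request:
send_rows([
  [-0.003,-0.0243,-0.005,0,0,0,0.0854],
  [-0.003,-0.0243,-0.005,0,0,0,0.0854],
  [-0.003,-0.0243,-0.005,0,0,0,0.0854],
  [-0.003,-0.0243,-0.005,0,0,0,0.0854],
  [-0.003,-0.0243,-0.005,0,0,0,0.0854],
  [-0.003,-0.0243,-0.005,0,0,0,0.0854],
  [-0.003,-0.0243,-0.005,0,0,0,0.0854],
  [-0.003,-0.0243,-0.005,0,0,0,0.0854],
])

```text
time_s: 3.73
eef_pos: [0.442, -0.1197, 0.2783]
ee_rot: [0.0, -0.004, 1.0, 0.0]
contact_force: [-0.0, 0.8, -0.5]
finger_gap: 1.002
grip_force: 0.0
```

Request:
send_rows([
  [0,0,0,0,0,7,0.0854],
  [0,0,0,0,0,7,0.0854],
  [0,0,0,0,0,7,0.0854],
  [0,0,0,0,0,7,0.0854],
  [0,0,0,0,0,7,0.0854],
  [0,0,0,0,0,7,0.0854],
  [0,0,0,0,0,7,0.0854],
  [0,0,0,0,0,7,0.0854],
])

```text
time_s: 4.4
eef_pos: [0.442, -0.1185, 0.2779]
ee_rot: [0.0, 0.468, 0.884, 0.0]
contact_force: [0.5, 1.0, -0.4]
finger_gap: 0.998
grip_force: 0.0
```

Request:
send_rows([
  [0,0,0,0,0,7,0.0854],
  [0,0,0,0,0,7,0.0854],
  [0,0,0,0,0,7,0.0854],
  [0,0,0,0,0,7,0.0854],
  [0,0,0,0,0,7,0.0854],
  [0,0,0,0,0,7,0.0854],
  [0,0,0,0,0,6.5,0.0854],
  [0,0,0,0,0,0,0.0854],
])

```text
time_s: 5.07
eef_pos: [0.442, -0.1186, 0.2779]
ee_rot: [-0.0, 0.789, 0.615, 0.0]
contact_force: [0.5, -1.1, 0.3]
finger_gap: 0.998
grip_force: 0.0
```

Run:
```python
from h import *
shot("wrist");c=shot("wrist","pics/w4.png");T=T_tool(get_obs());print(T.round(4).tolist())
t=load("pics/top0.npy")
# key top face: dark pixels seen by wrist camera
print("pred key top",proj(c,[.455,-.1436,.183]),"base",proj(c,[.455,-.1436,.036]),"decoy base",onz(t,(324,276),0).round(3))
```

```text
[[0.2389, 0.971, 0.0001, 0.4418], [0.971, -0.2389, 0.0001, -0.1188], [0.0001, 0.0001, -1.0, 0.2779], [0.0, 0.0, 0.0, 1.0]]
pred key top [298.77356248 238.32576661] base [291.14043249 197.2916242 ] decoy base [ 0.384 -0.063  0.   ]
```

View pics/w4.png

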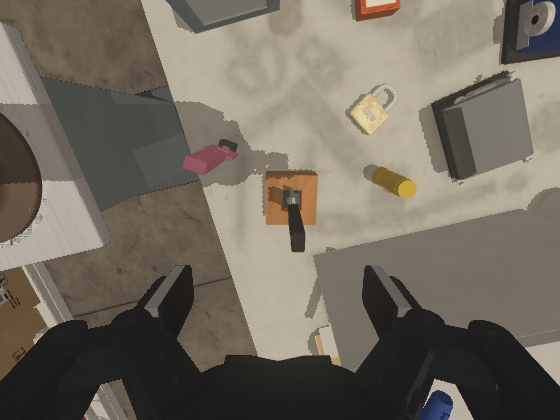

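The stand is at (267,172)–(317,226), squared to the tool, so the yaw is right. The key's top face is at about (298,243). I'll segment it for precision.

Run:
```python
from h import *
c=load("pics/w4.npy");g=cv2.cvtColor(c["img"],cv2.COLOR_RGB2GRAY)
print("col298",g[225:258,298].tolist());print("col294",g[225:258,294].tolist());print("row243",g[243,282:314].tolist());print("row248",g[248,282:314].tolist());print("row236",g[236,282:314].tolist())
hsv=cv2.cvtColor(c["img"],cv2.COLOR_RGB2HSV);m=cv2.inRange(hsv,(3,110,60),(20,255,255));k=np.zeros_like(m);k[160:235,255:330]=m[160:235,255:330]
ct=max(cv2.findContours(k,0,2)[0],key=cv2.contourArea);b=cv2.boxPoints(cv2.minAreaRect(ct));P=np.array([onz(c,p,.036) for p in b]);print(b,P.mean(0),np.linalg.norm(np.diff(P,axis=0),axis=1),np.degrees(np.arctan2(*(P[1]-P[0])[[1,0]])))
```

```text
col298 [45, 44, 45, 45, 46, 45, 45, 49, 53, 58, 56, 57, 56, 57, 58, 56, 57, 57, 56, 56, 55, 56, 57, 55, 53, 55, 63, 147, 175, 175, 174, 174, 173]
col294 [44, 45, 45, 45, 46, 46, 45, 50, 53, 58, 58, 57, 57, 56, 55, 56, 57, 57, 56, 55, 56, 56, 56, 55, 56, 56, 63, 146, 173, 174, 173, 174, 174]
row243 [176, 177, 175, 176, 175, 173, 174, 173, 143, 47, 51, 54, 56, 56, 57, 57, 56, 56, 56, 56, 56, 53, 54, 174, 174, 173, 172, 172, 173, 172, 173, 173]
row248 [176, 176, 176, 175, 175, 176, 176, 175, 174, 76, 51, 54, 55, 55, 56, 56, 55, 56, 56, 55, 55, 51, 54, 175, 175, 173, 174, 173, 173, 171, 170, 169]
row236 [175, 175, 175, 174, 174, 174, 173, 174, 92, 61, 49, 54, 57, 56, 57, 58, 57, 57, 58, 58, 58, 56, 53, 128, 170, 171, 170, 170, 170, 169, 168, 169]
[[265.99997 223.99998]
 [265.99997 170.99998]
 [316.99997 170.99998]
 [316.99997 223.99998]] [ 0.45517508 -0.14500897  0.036     ] [0.07414907 0.06735894 0.07421287] 75.40874649857204
```

Run:
```python
from h import *
c=load("pics/w4.npy")
T=c["c2w"]@np.linalg.inv(c["tool_from_camera"])
for z in (.18,.183):
    e=[onz(c,p,z) for p in((297.5,231.9),(297.5,251.3),(290.4,242),(304.4,242))]
    ctr=onz(c,(297.4,241.7),z);print(z,ctr.round(4),np.linalg.norm(e[1]-e[0]).round(4),np.linalg.norm(e[3]-e[2]).round(4),"tool",(T[:3,:3].T@(ctr-T[:3,3])).round(4))
# stand top via edges: far edge row & side cols
print("stand far edge/right/left z.036:",[onz(c,p,.036).round(4).tolist() for p in((265.5,224.5),(317.5,224.5),(265.5,170.5),(317.5,170.5))])
```

```text
0.18 [ 0.453  -0.1477  0.18  ] 0.0186 0.0124 tool [-0.0255  0.0178  0.0979]
0.183 [ 0.4531 -0.1464  0.183 ] 0.0184 0.0123 tool [-0.0243  0.0176  0.0949]
stand far edge/right/left z.036: [[0.4113, -0.1731, 0.036], [0.4819, -0.1906, 0.036], [0.4304, -0.1, 0.036], [0.497, -0.1165, 0.036]]
```

Request:
send_rows([
  [-0.0031,0.00225,0.006,0,0,0,0.06],
  [-0.0031,0.00225,0.006,0,0,0,0.06],
  [-0.0031,0.00225,0.006,0,0,0,0.06],
  [-0.0031,0.00225,0.006,0,0,0,0.06],
  [-0.0031,0.00225,0.006,0,0,0,0.06],
  [-0.0031,0.00225,0.006,0,0,0,0.06],
  [-0.0031,0.00225,0.006,0,0,0,0.06],
  [-0.003,0.00225,0.006,0,0,0,0.06],
])

```text
time_s: 5.83
eef_pos: [0.453, -0.1483, 0.2293]
ee_rot: [-0.0, 0.788, 0.615, -0.0]
contact_force: [0.4, 0.4, -0.2]
finger_gap: 0.702
grip_force: 0.0
```

Request:
send_rows([
  [0,0,0.0115,0,0,0,0.06],
  [0,0,0.0115,0,0,0,0.06],
  [0,0,0.0115,0,0,0,0.06],
  [0,0,0.0115,0,0,0,0.06],
  [0,0,0.0115,0,0,0,0.06],
  [0,0,0.0115,0,0,0,0.06],
  [0,0,0.012,0,0,0,0.06],
  [0,0,0,0,0,0,0.06],
])

```text
time_s: 6.5
eef_pos: [0.4517, -0.1476, 0.1465]
ee_rot: [-0.001, 0.788, 0.615, -0.001]
contact_force: [0.3, 0.5, -0.8]
finger_gap: 0.701
grip_force: 0.0
```

Request:
send_rows([
  [0,0,0,0,0,0,0.03],
  [0,0,0,0,0,0,0.03],
  [0,0,0,0,0,0,0.02],
  [0,0,0,0,0,0,0.01],
  [0,0,0,0,0,0,0.005],
  [0,0,0,0,0,0,0.005],
  [0,0,0,0,0,0,0.005],
  [0,0,0,0,0,0,0.005],
], force=30)

```text
time_s: 7.17
eef_pos: [0.4534, -0.148, 0.1498]
ee_rot: [0.001, 0.788, 0.615, 0.0]
contact_force: [0.2, -0.1, 4.6]
finger_gap: 0.135
grip_force: 31.6
```

Request:
send_rows([
  [0,0,0,0,0,0,0.0],
  [0,0,0,0,0,0,0.0],
  [0,0,0,0,0,0,0.0],
  [0,0,0,0,0,0,0.0],
  [0,0,0,0,0,0,0.0],
  [0,0,0,0,0,0,0.0],
  [0,0,0,0,0,0,0.0],
  [0,0,0,0,0,0,0.0],
], force=80)

```text
time_s: 7.83
eef_pos: [0.4535, -0.148, 0.1499]
ee_rot: [0.001, 0.788, 0.615, 0.001]
contact_force: [-0.1, 0.5, 5.7]
finger_gap: 0.128
grip_force: 78.9
```

Run:
```python
from h import *
o=get_obs();print(T_tool(o).round(4).tolist(),o["finger_gap"],o["grip_force"],o["contact_force"],o["joints"])
```

```text
[[0.2431, 0.97, 0.0019, 0.4535], [0.97, -0.2431, -0.0007, -0.148], [-0.0002, 0.002, -1.0, 0.1499], [0.0, 0.0, 0.0, 1.0]] 0.12805391235357694 78.92517685890198 [-0.07360739  0.45357828  5.68612576] [-3.15469454e-01  4.70120826e-02 -3.04674179e-01  1.21711139e+00
 -4.35375028e-05  1.50085259e+00]
```

Request:
send_rows([
  [0,0,-0.005,0,0,0,0.0],
  [0,0,-0.012,0,0,0,0.0],
  [0,0,-0.025,0,0,0,0.0],
  [0,0,-0.03,0,0,0,0.0],
  [0,0,-0.035,0,0,0,0.0],
  [0,0,-0.035,0,0,0,0.0],
  [0,0,-0.035,0,0,0,0.0],
  [0,0,-0.018,0,0,0,0.0],
])

```text
time_s: 8.5
eef_pos: [0.4529, -0.1478, 0.3478]
ee_rot: [0.001, 0.788, 0.615, 0.001]
contact_force: [0.7, -0.2, -2.3]
finger_gap: 0.129
grip_force: 78.4
```

Request:
send_rows([
  [0,0,0,0,0,-5,0.0],
  [0,0,0,0,0,-7,0.0],
  [0,0,0,0,0,-7,0.0],
  [0,0,0,0,0,-7,0.0],
  [0,0,0,0,0,-7,0.0],
  [0,0,0,0,0,-7,0.0],
  [0,0,0,0,0,-7,0.0],
  [0,0,0,0,0,-7,0.0],
])

```text
time_s: 9.17
eef_pos: [0.4526, -0.1477, 0.3436]
ee_rot: [-0.001, 0.42, 0.907, -0.0]
contact_force: [-0.3, 0.1, -1.2]
finger_gap: 0.131
grip_force: 78.4
```

Request:
send_rows([
  [0,0,0,0,0,-7,0.0],
  [0,0,0,0,0,-7,0.0],
  [0,0,0,0,0,-7,0.0],
  [0,0,0,0,0,-7,0.0],
  [0,0,0,0,0,-7,0.0],
  [0,0,0,0,0,-7,0.0],
  [0,0,0,0,0,-6,0.0],
  [0,0,0,0,0,-2,0.0],
])

```text
time_s: 9.83
eef_pos: [0.4525, -0.1477, 0.3436]
ee_rot: [-0.001, -0.002, 1.0, 0.0]
contact_force: [-0.5, 0.6, -0.5]
finger_gap: 0.131
grip_force: 78.4
```

Run:
```python
from h import *
o=get_obs();print(T_tool(o).round(4).tolist(),o["finger_gap"],o["grip_force"],o["contact_force"],o["ft_torque"])
```

```text
[[-1.0, -0.0035, -0.0014, 0.4525], [-0.0035, 1.0, 0.0005, -0.1477], [0.0014, 0.0005, -1.0, 0.3436], [0.0, 0.0, 0.0, 1.0]] 0.13103333836169057 78.35146307945251 [-0.51924616  0.57756171 -0.54575403] [-0.02972601  0.02210306 -0.00426236]
```

Request:
send_rows([
  [0.0018,0.02,0,0,0,0,0.0],
  [0.0018,0.04,0,0,0,0,0.0],
  [0.0018,0.041,0,0,0,0,0.0],
  [0.0018,0.041,0,0,0,0,0.0],
  [0.0018,0.041,0,0,0,0,0.0],
  [0.0018,0.041,0,0,0,0,0.0],
  [0.0018,0.037,0,0,0,0,0.0],
  [0.0018,0.02,0,0,0,0,0.0],
])

```text
time_s: 10.5
eef_pos: [0.438, 0.1365, 0.3435]
ee_rot: [-0.001, -0.001, 1.0, 0.0]
contact_force: [0.7, -0.8, -0.9]
finger_gap: 0.13
grip_force: 78.6
```

Run:
```python
from h import *
for i in range(6):camera("scene")
a=shot("wrist","pics/w5.png");t=shot("top","pics/top5.png");s=shot("scene","pics/scene5.png");print(T_tool(get_obs()).round(4).tolist())
v=np.zeros((600,800,3),np.uint8)
T=T_tool(get_obs());key=lambda z:(T@np.r_[0,0,.142-z,1])[:3]
for i,(n,k,w,f) in enumerate((("top",t,66,3),("scene",s,50,4),("wrist",a,130,1.5))):
    print(n,{z:proj(k,key(z)).round(1).tolist() for z in(0,.072,.175)})
    u=proj(k,[.44,.14,.2]).astype(int);h=w if n!="wrist" else 130
    x0,y0=max(u[0]-w,0),max(u[1]-h,0);p=cv2.resize(k["img"][y0:y0+2*h,x0:x0+2*w],None,fx=f,fy=f,interpolation=cv2.INTER_CUBIC)[:400,:400]
    X,Y=((0,0),(400,0),(0,0))[i]
    print(n,x0,y0)
    if n=="wrist":cv2.imwrite("pics/crop5w.png",p[:,:,::-1])
    else:v[Y:Y+p.shape[0],X:X+p.shape[1]]=p
cv2.imwrite("pics/crop5.png",v[:400,:,::-1])
```

```text
[[-1.0, 0.0031, 0.0, 0.4389], [0.0031, 1.0, -0.0001, 0.1322], [-0.0, -0.0001, -1.0, 0.3441], [0.0, 0.0, 0.0, 1.0]]
top {0: [228.0, 256.4], 0.072: [222.3, 258.8], 0.175: [211.6, 263.3]}
top 157 189
scene {0: [269.2, 202.6], 0.072: [269.0, 163.7], 0.175: [268.6, 99.4]}
scene 215 154
wrist {0: [278.0, 202.1], 0.072: [278.1, 226.3], 0.175: [278.2, 306.9]}
wrist 155 72
```

View pics/crop5.png

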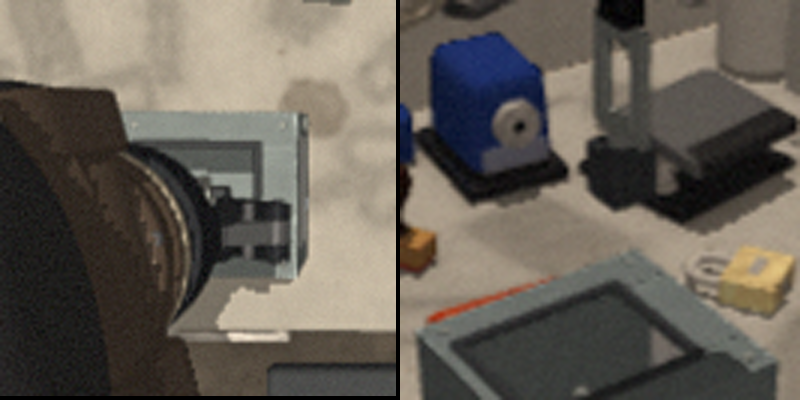

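View pics/w5.png

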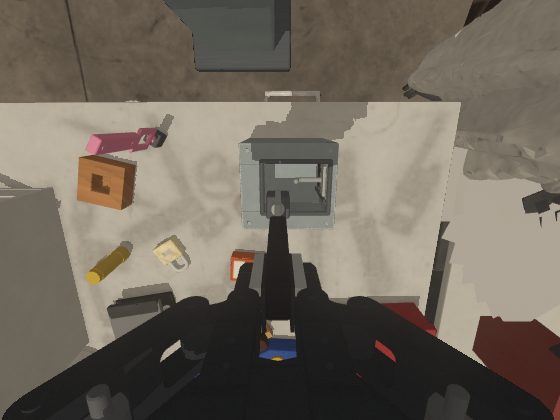

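The key hangs straight in the gripper, with its head at (278,205) in the wrist view, matching the prediction. The scene crop shows the eye at about (617,80), also as predicted. The stand is empty. I'll check the head's fore-aft offset numerically.

Run:
```python
from h import *
c=load("pics/w5.npy");T=c["c2w"]@np.linalg.inv(c["tool_from_camera"])
P=lambda x,y,z:proj(c,(T@np.r_[x,y,z,1])[:3]).round(1).tolist()
print("head bottom near edge",P(.011,-.011,.142),P(.011,.011,.142),"top near",P(.011,-.011,.116),P(.011,.011,.116),"top far",P(-.011,.011,.116))
g=cv2.cvtColor(c["img"],cv2.COLOR_RGB2GRAY)
for r in(194,200,212):print(r,g[r,258:298].tolist())
for q in(271,285):print(q,g[182:222,q].tolist())
s=load("pics/scene5.npy");print("scene eye top/bottom/headcorner",[proj(s,(T@np.r_[x,0,.142-z,1])[:3]).round(1).tolist() for x,z in((0,.072),(0,.038),(0,.08))])
tip=np.array([.4357,.1552,.1076]);print("tip pred",proj(c,tip),proj(c,[.4395,.1552,.1076]))
v=np.vstack([np.hstack([cv2.resize(c["img"][135:235,235:345],(440,400),interpolation=cv2.INTER_CUBIC),cv2.resize(s["img"][145:215,245:305],(343,400),interpolation=cv2.INTER_CUBIC)])]);cv2.imwrite("pics/crop6.png",v[:,:,::-1])
```

```text
head bottom near edge [267.2, 191.2] [289.3, 191.2] top near [266.2, 197.6] [290.4, 197.5] top far [290.1, 220.4]
194 [145, 125, 80, 86, 84, 76, 73, 94, 82, 53, 54, 56, 54, 54, 55, 54, 56, 88, 90, 91, 91, 91, 90, 53, 53, 53, 53, 53, 53, 53, 51, 81, 94, 95, 94, 94, 94, 94, 93, 93]
200 [145, 122, 78, 85, 85, 77, 76, 94, 69, 82, 91, 89, 88, 88, 89, 90, 89, 90, 90, 91, 91, 92, 91, 64, 59, 60, 56, 59, 59, 59, 57, 64, 94, 94, 93, 91, 92, 93, 93, 93]
212 [147, 146, 78, 84, 89, 78, 77, 75, 70, 85, 88, 87, 89, 90, 157, 158, 121, 100, 102, 102, 101, 99, 97, 91, 100, 89, 58, 58, 86, 86, 78, 61, 74, 75, 75, 75, 75, 75, 76, 75]
271 [95, 95, 96, 96, 95, 96, 96, 95, 84, 53, 55, 54, 54, 55, 60, 79, 90, 90, 88, 87, 90, 90, 90, 90, 90, 108, 126, 124, 124, 125, 90, 89, 88, 88, 61, 38, 39, 39, 39, 39]
285 [95, 94, 93, 93, 93, 93, 94, 93, 81, 52, 52, 53, 53, 53, 53, 58, 58, 61, 59, 58, 59, 58, 59, 58, 59, 60, 58, 57, 58, 57, 58, 58, 59, 60, 57, 48, 38, 39, 40, 39]
scene eye top/bottom/headcorner [[268.9, 163.9], [269.1, 182.8], [268.9, 159.2]]
tip pred [295.56447025 181.09948219] [295.51981017 183.94771972]
```

View pics/crop6.png

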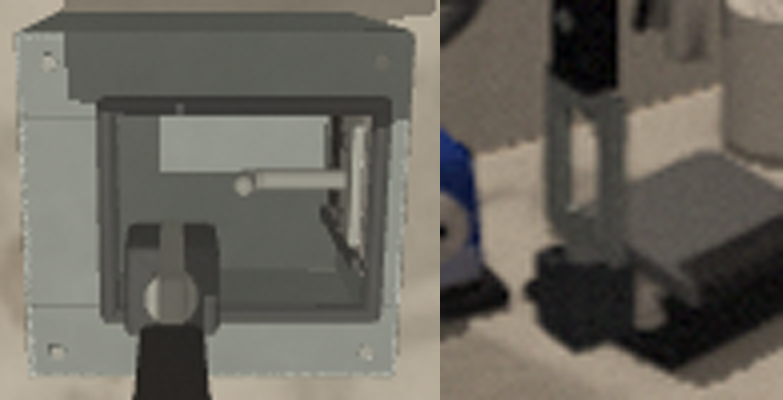

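The head's edges match the prediction within 1 px, and the tip at crop (244,185) agrees with the triangulated point. Next I'll descend through the opening.

Request:
send_rows([
  [0.001,0.001,0.0,0,0,0,0.0],
  [0,0,0.008,0,0,0,0.0],
  [0,0,0.012,0,0,0,0.0],
  [0,0,0.012,0,0,0,0.0],
  [0,0,0.012,0,0,0,0.0],
  [0,0,0.006,0,0,0,0.0],
  [0,0,0,0,0,0,0.0],
  [0,0,0,0,0,0,0.0],
])

```text
time_s: 11.62
eef_pos: [0.4376, 0.134, 0.2939]
ee_rot: [-0.0, 0.001, 1.0, -0.0]
contact_force: [0.2, 0.2, -1.7]
finger_gap: 0.128
grip_force: 78.6
```

Run:
```python
from h import *
o=get_obs();print(T_tool(o).round(4).tolist(),o["contact_force"])
```

```text
[[-1.0, 0.0015, -0.0005, 0.4376], [0.0015, 1.0, -0.0002, 0.134], [0.0005, -0.0002, -1.0, 0.2939], [0.0, 0.0, 0.0, 1.0]] [ 0.167758    0.20394751 -1.67931919]
```

Request:
send_rows([
  [0,-0.0005,0.004,0,0,0,0.0],
  [0,0,0.008,0,0,0,0.0],
  [0,0,0.008,0,0,0,0.0],
  [0,0,0.008,0,0,0,0.0],
  [0,0,0.008,0,0,0,0.0],
  [0,0,0.008,0,0,0,0.0],
  [0,0,0.008,0,0,0,0.0],
  [0,0,0.004,0,0,0,0.0],
])

```text
time_s: 12.28
eef_pos: [0.4374, 0.1336, 0.2365]
ee_rot: [-0.001, 0.001, 1.0, -0.0]
contact_force: [-0.0, 0.2, -1.6]
finger_gap: 0.129
grip_force: 78.6
```

Request:
send_rows([
  [0,0,0.006,0,0,0,0.0],
  [0,0,0.008,0,0,0,0.0],
  [0,0,0.008,0,0,0,0.0],
  [0,0,0.008,0,0,0,0.0],
  [0,0,0.008,0,0,0,0.0],
  [0,0,0.008,0,0,0,0.0],
  [0,0,0.003,0,0,0,0.0],
  [0,0,0,0,0,0,0.0],
])

```text
time_s: 12.95
eef_pos: [0.4373, 0.1335, 0.188]
ee_rot: [-0.001, 0.001, 1.0, -0.0]
contact_force: [0.1, -0.5, -1.0]
finger_gap: 0.128
grip_force: 78.6
```

Run:
```python
from h import *
c=shot("wrist","pics/w7.png");o=get_obs();T=T_tool(o);print(T.round(4).tolist(),o["contact_force"])
key=lambda x,z:(T@np.r_[x,0,.142-z,1])[:3].round(4)
print([proj(c,key(0,z)).round(1).tolist() for z in(.038,.072,.08)],proj(c,[.4365,.1552,.1085]),proj(c,[.437,.1717,.096]))
s=shot("scene","pics/s7.png");print([proj(s,key(0,z)).round(1).tolist() for z in(.072,.08)],proj(s,[.4365,.1552,.1085]))
v=np.hstack([cv2.resize(c["img"][150:290,220:340],(514,600),interpolation=cv2.INTER_CUBIC),cv2.resize(s["img"][195:285,225:267],(280,600),interpolation=cv2.INTER_CUBIC)]);cv2.imwrite("pics/crop7.png",v[:,:,::-1])
```

```text
[[-1.0, 0.0012, -0.0007, 0.4376], [0.0012, 1.0, -0.0002, 0.1336], [0.0007, -0.0002, -1.0, 0.1886], [0.0, 0.0, 0.0, 1.0]] [ 0.40093342  0.53865173 -1.39326198]
[[278.5, 213.5], [278.5, 226.7], [278.5, 230.3]] [305.44481143 221.0986804 ] [323.66615779 216.88288433]
[[269.2, 243.4], [269.2, 239.8]] [259.50095627 252.47232567]
```

View pics/crop7.png

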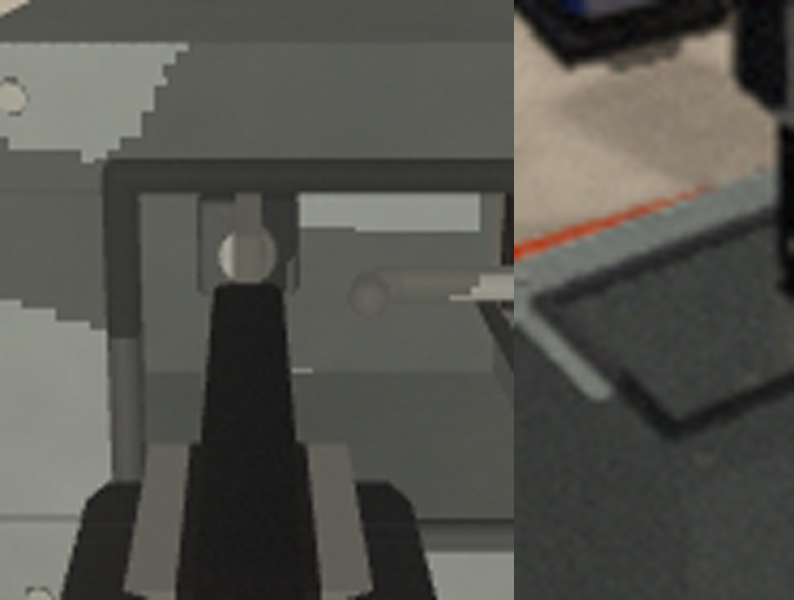

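The crop shows the key head through the opening, clear of the bead, and the tip ball at (370,294), which is full-frame (306.4,218.6). I'll refine the tip with all four views.

Run:
```python
from h import *
a,b,e,f=[load(f"pics/w{i}.npy") for i in(2,3,5,7)]
A=((220.5)/2.5-.5+129,(256.5)/2.5-.5+124);B=((207.5)/2.5-.5+278,(256.5)/2.5-.5+122);E=(244.5/4-.5+235,185.5/4-.5+135);F=(370.5/4.283-.5+220,294.5/4.286-.5+150)
# bead near-left outer corner as reference too (crop7 (103,160)) , known ~ (.4043,.1098,.1315)
for s in([(a,A),(b,B)],[(a,A),(b,B),(e,E)],[(a,A),(b,B),(e,E),(f,F)]):
    P=tri(s);print(P.round(4),[ (proj(c,P)-u).round(1).tolist() for c,u in s])
G=(103.5/4.283-.5+220,160.5/4.286-.5+150);print("bead NL from w7",onz(f,G,.1315).round(4))
for z in(.09,.096,.10):print(z,"bar (row 281 crop)",onz(f,(430.5/4.283-.5+220,283.5/4.286-.5+150),z).round(4))
# head bottom near edge in w7 hidden; eye plate top near edge
T=f["c2w"]@np.linalg.inv(f["tool_from_camera"])
P=lambda x,y,z:((proj(f,(T@np.r_[x,y,.142-z,1])[:3])-[220,150])*4.285).round(0).tolist()
print("plate top near",P(.018,0,.08),"grip near bottom",P(.01,-.006,.08),P(.01,.006,.08),"head top near",P(.011,-.011,.026),P(.011,.011,.026))
```

```text
[0.4354 0.1551 0.1083] [[0.0, -0.0], [0.0, 0.0]]
[0.4353 0.1552 0.1083] [[0.0, -0.1], [0.1, 0.0], [-0.1, 0.0]]
[0.435  0.1553 0.1082] [[0.2, -0.3], [0.2, -0.3], [0.0, -0.2], [-0.4, 1.1]]
bead NL from w7 [0.4037 0.1095 0.1315]
0.09 bar (row 281 crop) [0.4378 0.1695 0.09  ]
0.096 bar (row 281 crop) [0.4359 0.1686 0.096 ]
0.1 bar (row 281 crop) [0.4346 0.168  0.1   ]
plate top near [250.0, 241.0] grip near bottom [215.0, 286.0] [285.0, 286.0] head top near [198.0, 204.0] [302.0, 204.0]
```

Request:
send_rows([
  [0.0005,0.001,0,0,0,0,0.0],
  [0.0005,0.0025,0,0,0,0,0.0],
  [0,0.003,0,0,0,0,0.0],
  [0,0.003,0,0,0,0,0.0],
  [0,0.003,0,0,0,0,0.0],
  [0,0.003,0,0,0,0,0.0],
  [0,0.0025,0,0,0,0,0.0],
  [0,0.001,0,0,0,0,0.0],
])

```text
time_s: 13.72
eef_pos: [0.4369, 0.1532, 0.189]
ee_rot: [0.0, 0.0, 1.0, 0.0]
contact_force: [0.6, -0.0, -1.6]
finger_gap: 0.126
grip_force: 78.6
```

Request:
send_rows([
  [0,0.002,0,0,0,0,0.0],
  [0,0.003,0,0,0,0,0.0],
  [0,0.003,0,0,0,0,0.0],
  [0,0.003,0,0,0,0,0.0],
  [0,0.003,0,0,0,0,0.0],
  [0,0.003,0,0,0,0,0.0],
  [0,0.001,0,0,0,0,0.0],
  [0,0,0,0,0,0,0.0],
])

```text
time_s: 14.38
eef_pos: [0.4369, 0.171, 0.189]
ee_rot: [-0.0, 0.0, 1.0, -0.0]
contact_force: [0.1, 0.0, -1.2]
finger_gap: 0.125
grip_force: 78.6
```

Run:
```python
from h import *
c=shot("wrist","pics/w8.png");o=get_obs();T=T_tool(o);print(T.round(4).tolist(),o["contact_force"],o["ft_torque"])
v=cv2.resize(c["img"][150:290,200:340],(600,600),interpolation=cv2.INTER_CUBIC);cv2.imwrite("pics/crop8.png",v[:,:,::-1])
```

```text
[[-1.0, 0.0009, -0.0, 0.4369], [0.0009, 1.0, -0.0001, 0.1708], [0.0, -0.0001, -1.0, 0.189], [0.0, 0.0, 0.0, 1.0]] [-0.43119336  0.2058096  -0.70286883] [-0.00794388  0.05383862 -0.0524551 ]
```

View pics/crop8.png

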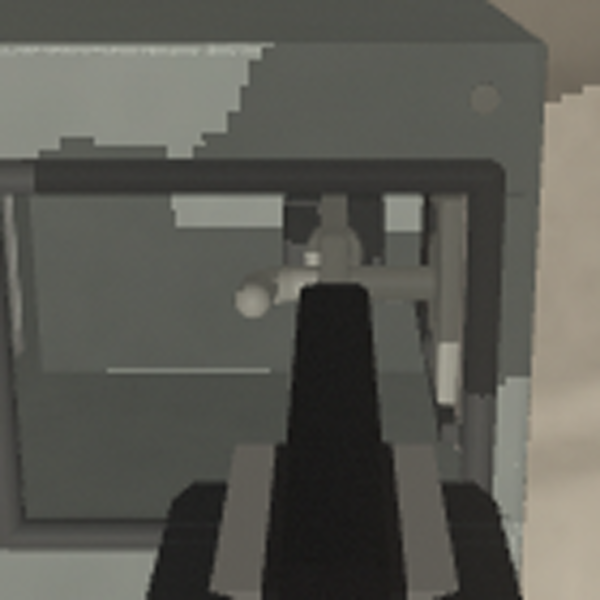

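The eye now surrounds the bar: tip ball at (253,298), carriage at (450,300), key between them. I'll lower it onto the bar.

Request:
send_rows([
  [0,0,0.001,0,0,0,0.0],
  [0,0,0.002,0,0,0,0.0],
  [0,0,0.002,0,0,0,0.0],
  [0,0,0.002,0,0,0,0.0],
  [0,0,0.002,0,0,0,0.0],
  [0,0,0.002,0,0,0,0.0],
  [0,0,0.001,0,0,0,0.0],
  [0,0,0,0,0,0,0.0],
])

```text
time_s: 15.1
eef_pos: [0.4367, 0.1706, 0.1767]
ee_rot: [-0.0, 0.001, 1.0, -0.0]
contact_force: [0.1, -0.1, -1.6]
finger_gap: 0.13
grip_force: 78.6
```

Request:
send_rows([
  [0,0,0.0005,0,0,0,0.0],
  [0,0,0.0005,0,0,0,0.0],
  [0,0,0.0005,0,0,0,0.0],
  [0,0,0.0005,0,0,0,0.0],
  [0,0,0.0005,0,0,0,0.0],
  [0,0,0.0005,0,0,0,0.0],
  [0,0,0,0,0,0,0.0],
  [0,0,0,0,0,0,0.0],
])

```text
time_s: 15.77
eef_pos: [0.4369, 0.1707, 0.174]
ee_rot: [-0.0, 0.001, 1.0, -0.0]
contact_force: [-0.3, -0.6, -1.3]
finger_gap: 0.124
grip_force: 78.6
```

Request:
send_rows([
  [0,0,0.0005,0,0,0,0.0],
  [0,0,0.0005,0,0,0,0.0],
  [0,0,0.0005,0,0,0,0.0],
  [0,0,0.0005,0,0,0,0.0],
  [0,0,0.0005,0,0,0,0.0],
  [0,0,0.0005,0,0,0,0.0],
  [0,0,0,0,0,0,0.0],
  [0,0,0,0,0,0,0.0],
])

```text
time_s: 16.43
eef_pos: [0.437, 0.1707, 0.1711]
ee_rot: [0.0, 0.001, 1.0, 0.0]
contact_force: [-0.9, -0.3, 3.0]
finger_gap: 0.131
grip_force: 79.2
```

Request:
send_rows([
  [0,0,0.0003,0,0,0,0.0],
  [0,0,0.0003,0,0,0,0.0],
  [0,0,0.0003,0,0,0,0.0],
  [0,0,0.0003,0,0,0,0.0],
  [0,0,0.0003,0,0,0,0.0],
  [0,0,0,0,0,0,0.0],
  [0,0,0,0,0,0,0.0],
  [0,0,0,0,0,0,0.0],
])

```text
time_s: 17.1
eef_pos: [0.4369, 0.1707, 0.1695]
ee_rot: [0.0, 0.001, 1.0, 0.0]
contact_force: [0.0, 0.7, 1.6]
finger_gap: 0.126
grip_force: 79.1
```

Run:
```python
from h import *
o=get_obs();print(o["eef_pos"],o["contact_force"])
```

```text
[0.43693477 0.17072774 0.16946149] [0.0057969  0.67388468 1.58624105]
```

Request:
send_rows([
  [0,0,0.0002,0,0,0,0.0],
  [0,0,0.0002,0,0,0,0.0],
  [0,0,0.0002,0,0,0,0.0],
  [0,0,0.0002,0,0,0,0.0],
  [0,0,0.0002,0,0,0,0.0],
  [0,0,0.0002,0,0,0,0.0],
  [0,0,0,0,0,0,0.0],
  [0,0,0,0,0,0,0.0],
])

```text
time_s: 17.77
eef_pos: [0.4369, 0.1707, 0.1683]
ee_rot: [0.0, 0.001, 1.0, -0.0]
contact_force: [-0.6, 0.1, 2.6]
finger_gap: 0.123
grip_force: 79.2
```

Request:
send_rows([
  [0,0,0.0002,0,0,0,0.0],
  [0,0,0.0002,0,0,0,0.0],
  [0,0,0.0002,0,0,0,0.0],
  [0,0,0.0002,0,0,0,0.0],
  [0,0,0.0002,0,0,0,0.0],
  [0,0,0.0002,0,0,0,0.0],
  [0,0,0,0,0,0,0.0],
  [0,0,0,0,0,0,0.0],
])

```text
time_s: 18.43
eef_pos: [0.4369, 0.1707, 0.167]
ee_rot: [-0.0, 0.001, 1.0, -0.0]
contact_force: [0.7, -0.0, 2.7]
finger_gap: 0.128
grip_force: 79.2
```

Request:
send_rows([
  [0,0,0.0002,0,0,0,0.0],
  [0,0,0.0002,0,0,0,0.0],
  [0,0,0.0002,0,0,0,0.0],
  [0,0,0.0002,0,0,0,0.0],
  [0,0,0.0002,0,0,0,0.0],
  [0,0,0.0002,0,0,0,0.0],
  [0,0,0,0,0,0,0.0],
  [0,0,0,0,0,0,0.0],
])

```text
time_s: 19.1
eef_pos: [0.4369, 0.1707, 0.1659]
ee_rot: [0.0, 0.001, 1.0, 0.0]
contact_force: [-0.5, 0.3, 1.6]
finger_gap: 0.128
grip_force: 79.2
```

Request:
send_rows([
  [0,0,0.0002,0,0,0,0.0],
  [0,0,0.0002,0,0,0,0.0],
  [0,0,0.0002,0,0,0,0.0],
  [0,0,0.0002,0,0,0,0.0],
  [0,0,0.0002,0,0,0,0.0],
  [0,0,0.0002,0,0,0,0.0],
  [0,0,0,0,0,0,0.0],
  [0,0,0,0,0,0,0.0],
])

```text
time_s: 19.77
eef_pos: [0.4369, 0.1707, 0.1647]
ee_rot: [-0.0, 0.001, 1.0, -0.0]
contact_force: [0.9, -0.3, 2.7]
finger_gap: 0.127
grip_force: 79.2
```

Request:
send_rows([
  [0,0,0.0002,0,0,0,0.0],
  [0,0,0.0002,0,0,0,0.0],
  [0,0,0.0002,0,0,0,0.0],
  [0,0,0.0002,0,0,0,0.0],
  [0,0,0.0002,0,0,0,0.0],
  [0,0,0.0002,0,0,0,0.0],
  [0,0,0,0,0,0,0.0],
  [0,0,0,0,0,0,0.0],
])

```text
time_s: 20.43
eef_pos: [0.4369, 0.1707, 0.1635]
ee_rot: [-0.0, 0.001, 1.0, -0.0]
contact_force: [-0.9, -0.1, 2.4]
finger_gap: 0.13
grip_force: 79.2
```

Request:
send_rows([
  [0,0,0.0002,0,0,0,0.0],
  [0,0,0.0002,0,0,0,0.0],
  [0,0,0.0002,0,0,0,0.0],
  [0,0,0.0002,0,0,0,0.0],
  [0,0,0.0002,0,0,0,0.0],
  [0,0,0.0002,0,0,0,0.0],
  [0,0,0,0,0,0,0.0],
  [0,0,0,0,0,0,0.0],
])

```text
time_s: 21.1
eef_pos: [0.4368, 0.1707, 0.1622]
ee_rot: [-0.0, 0.001, 1.0, -0.0]
contact_force: [0.7, 0.5, 2.5]
finger_gap: 0.131
grip_force: 79.1
```

Request:
send_rows([
  [0,0,0.0002,0,0,0,0.0],
  [0,0,0.0002,0,0,0,0.0],
  [0,0,0.0002,0,0,0,0.0],
  [0,0,0.0002,0,0,0,0.0],
  [0,0,0.0002,0,0,0,0.0],
  [0,0,0.0002,0,0,0,0.0],
  [0,0,0,0,0,0,0.0],
  [0,0,0,0,0,0,0.0],
])

```text
time_s: 21.77
eef_pos: [0.4369, 0.1707, 0.1611]
ee_rot: [-0.0, 0.001, 1.0, 0.0]
contact_force: [0.2, 0.2, 2.0]
finger_gap: 0.126
grip_force: 79.2
```

Request:
send_rows([
  [0,0,0.0002,0,0,0,0.0],
  [0,0,0.0002,0,0,0,0.0],
  [0,0,0.0002,0,0,0,0.0],
  [0,0,0.0002,0,0,0,0.0],
  [0,0,0.0002,0,0,0,0.0],
  [0,0,0.0002,0,0,0,0.0],
  [0,0,0,0,0,0,0.0],
  [0,0,0,0,0,0,0.0],
])

```text
time_s: 22.43
eef_pos: [0.4369, 0.1707, 0.1598]
ee_rot: [-0.0, 0.001, 1.0, -0.0]
contact_force: [0.6, 0.1, 1.9]
finger_gap: 0.13
grip_force: 79.2
```

Request:
send_rows([
  [0,0,0.0002,0,0,0,0.0],
  [0,0,0.0002,0,0,0,0.0],
  [0,0,0.0002,0,0,0,0.0],
  [0,0,0.0002,0,0,0,0.0],
  [0,0,0.0002,0,0,0,0.0],
  [0,0,0.0002,0,0,0,0.0],
  [0,0,0,0,0,0,0.0],
  [0,0,0,0,0,0,0.0],
])

```text
time_s: 23.1
eef_pos: [0.4369, 0.1707, 0.1587]
ee_rot: [-0.0, 0.001, 1.0, -0.0]
contact_force: [0.9, -0.8, 2.9]
finger_gap: 0.13
grip_force: 79.2
```

Request:
send_rows([
  [0,0,0.0002,0,0,0,0.0],
  [0,0,0.0002,0,0,0,0.0],
  [0,0,0.0002,0,0,0,0.0],
  [0,0,0.0002,0,0,0,0.0],
  [0,0,0.0002,0,0,0,0.0],
  [0,0,0.0002,0,0,0,0.0],
  [0,0,0,0,0,0,0.0],
  [0,0,0,0,0,0,0.0],
])

```text
time_s: 23.77
eef_pos: [0.4369, 0.1707, 0.1575]
ee_rot: [0.0, 0.001, 1.0, -0.0]
contact_force: [0.4, 1.1, 1.8]
finger_gap: 0.127
grip_force: 79.2
```

Request:
send_rows([
  [0,0,0.0002,0,0,0,0.0],
  [0,0,0.0002,0,0,0,0.0],
  [0,0,0.0002,0,0,0,0.0],
  [0,0,0.0002,0,0,0,0.0],
  [0,0,0.0002,0,0,0,0.0],
  [0,0,0.0002,0,0,0,0.0],
  [0,0,0,0,0,0,0.0],
  [0,0,0,0,0,0,0.0],
])

```text
time_s: 24.43
eef_pos: [0.4369, 0.1707, 0.1563]
ee_rot: [-0.0, 0.001, 1.0, -0.0]
contact_force: [0.1, 0.9, 1.3]
finger_gap: 0.129
grip_force: 79.2
```

Request:
send_rows([
  [0,0,0.0002,0,0,0,0.0],
  [0,0,0.0002,0,0,0,0.0],
  [0,0,0.0002,0,0,0,0.0],
  [0,0,0.0002,0,0,0,0.0],
  [0,0,0.0002,0,0,0,0.0],
  [0,0,0.0002,0,0,0,0.0],
  [0,0,0,0,0,0,0.0],
  [0,0,0,0,0,0,0.0],
])

```text
time_s: 25.1
eef_pos: [0.4369, 0.1707, 0.1551]
ee_rot: [-0.0, 0.001, 1.0, -0.0]
contact_force: [-0.1, 0.3, 2.3]
finger_gap: 0.127
grip_force: 79.2
```

Request:
send_rows([
  [0,0,0.0002,0,0,0,0.0],
  [0,0,0.0002,0,0,0,0.0],
  [0,0,0.0002,0,0,0,0.0],
  [0,0,0.0002,0,0,0,0.0],
  [0,0,0.0002,0,0,0,0.0],
  [0,0,0.0002,0,0,0,0.0],
  [0,0,0,0,0,0,0.0],
  [0,0,0,0,0,0,0.0],
])

```text
time_s: 25.77
eef_pos: [0.437, 0.1707, 0.1545]
ee_rot: [0.0, 0.001, 1.0, 0.0]
contact_force: [-0.3, 0.3, 7.4]
finger_gap: 0.126
grip_force: 79.8
```

Stop felt (force up 5 N over the last 0.6 mm). I'll raise the pull to about 14 N and hold it.

Request:
send_rows([
  [0,0,0.0002,0,0,0,0.0],
  [0,0,0.0002,0,0,0,0.0],
  [0,0,0.0002,0,0,0,0.0],
  [0,0,0,0,0,0,0.0],
  [0,0,0,0,0,0,0.0],
  [0,0,0,0,0,0,0.0],
  [0,0,0,0,0,0,0.0],
  [0,0,0,0,0,0,0.0],
])

```text
time_s: 26.43
eef_pos: [0.4371, 0.1707, 0.1544]
ee_rot: [0.001, 0.001, 1.0, 0.0]
contact_force: [-1.9, -0.0, 10.1]
finger_gap: 0.129
grip_force: 80.5
```

Request:
send_rows([
  [0,0,0.0002,0,0,0,0.0],
  [0,0,0.0002,0,0,0,0.0],
  [0,0,0,0,0,0,0.0],
  [0,0,0,0,0,0,0.0],
  [0,0,0,0,0,0,0.0],
  [0,0,0,0,0,0,0.0],
  [0,0,0,0,0,0,0.0],
  [0,0,0,0,0,0,0.0],
])

```text
time_s: 27.1
eef_pos: [0.4372, 0.1708, 0.1543]
ee_rot: [0.001, 0.001, 1.0, 0.0]
contact_force: [-2.3, -2.1, 11.7]
finger_gap: 0.129
grip_force: 80.8
```

Run:
```python
from h import *
for i in range(4):
    camera("scene");o=get_obs();print(o["eef_pos"][2],o["contact_force"])
```

```text
0.15431692664788602 [-2.37439839 -0.11236113 11.65753991]
0.15431366687613934 [-2.87837301 -0.87119661 11.59616649]
0.15430390747288822 [-1.52722329 -0.44386699 11.21699473]
0.15432386495941058 [-2.57662346 -0.67939073 12.21946566]
```

Request:
send_rows([
  [0,0,0.0002,0,0,0,0.0],
  [0,0,0,0,0,0,0.0],
  [0,0,0,0,0,0,0.0],
  [0,0,0,0,0,0,0.0],
  [0,0,0,0,0,0,0.0],
  [0,0,0,0,0,0,0.0],
  [0,0,0,0,0,0,0.0],
  [0,0,0,0,0,0,0.0],
])

```text
time_s: 27.97
eef_pos: [0.4372, 0.1708, 0.1543]
ee_rot: [0.001, 0.001, 1.0, 0.0]
contact_force: [-2.3, -0.7, 13.6]
finger_gap: 0.128
grip_force: 81.0
```

Run:
```python
from h import *
o=get_obs();T=T_tool(o);print(o["contact_force"],T.round(4).tolist(),o["time_s"])
```

```text
[-2.26455096 -0.72203373 13.61360373] [[-1.0, 0.0012, 0.0018, 0.4372], [0.0012, 1.0, 0.0006, 0.1708], [-0.0018, 0.0006, -1.0, 0.1543], [0.0, 0.0, 0.0, 1.0]] 27.9667
```

Request:
send_rows([
  [0,0,-0.0003,0,0,0,0.0],
  [0,0,-0.0003,0,0,0,0.0],
  [0,0,-0.0003,0,0,0,0.0],
  [0,0,-0.0003,0,0,0,0.0],
  [0,0,-0.0003,0,0,0,0.0],
  [0,0,0,0,0,0,0.0],
  [0,0,0,0,0,0,0.0],
  [0,0,0,0,0,0,0.0],
])

```text
time_s: 28.63
eef_pos: [0.437, 0.1707, 0.1545]
ee_rot: [0.0, 0.001, 1.0, 0.0]
contact_force: [-0.6, 0.0, 6.3]
finger_gap: 0.131
grip_force: 79.6
```

Request:
send_rows([
  [0,0,-0.0003,0,0,0,0.0],
  [0,0,-0.0003,0,0,0,0.0],
  [0,0,-0.0003,0,0,0,0.0],
  [0,0,0,0,0,0,0.0],
  [0,0,0,0,0,0,0.0],
  [0,0,0,0,0,0,0.0],
  [0,0,0,0,0,0,0.0],
  [0,0,0,0,0,0,0.0],
])

```text
time_s: 29.3
eef_pos: [0.4368, 0.1706, 0.1549]
ee_rot: [-0.0, 0.001, 1.0, -0.0]
contact_force: [1.2, 0.5, -0.4]
finger_gap: 0.129
grip_force: 78.8
```

Request:
send_rows([
  [0,0,0,0,0,0,0.005],
  [0,0,0,0,0,0,0.008],
  [0,0,0,0,0,0,0.011],
  [0,0,0,0,0,0,0.012],
  [0,0,0,0,0,0,0.013],
  [0,0,0,0,0,0,0.014],
  [0,0,0,0,0,0,0.016],
  [0,0,0,0,0,0,0.018],
], force=20)

```text
time_s: 29.97
eef_pos: [0.4368, 0.1707, 0.1551]
ee_rot: [-0.0, 0.001, 1.0, -0.0]
contact_force: [-0.3, -0.1, -0.1]
finger_gap: 0.213
grip_force: 0.0
```

Request:
send_rows([
  [0,0,0,0,0,0,0.02],
  [0,0,0,0,0,0,0.022],
  [0,0,0,0,0,0,0.025],
  [0,0,0,0,0,0,0.028],
  [0,0,0,0,0,0,0.031],
  [0,0,0,0,0,0,0.034],
  [0,0,0,0,0,0,0.034],
  [0,0,0,0,0,0,0.034],
])

```text
time_s: 30.63
eef_pos: [0.4369, 0.1707, 0.1551]
ee_rot: [0.0, 0.001, 1.0, 0.0]
contact_force: [0.4, -0.2, -0.3]
finger_gap: 0.396
grip_force: 0.0
```

Run:
```python
from h import *
c=shot("wrist","pics/w9.png");o=get_obs();T=T_tool(o);print(T.round(4).tolist(),o["contact_force"],o["finger_gap"],o["grip_force"])
v=cv2.resize(c["img"][140:340,180:380],(600,600),interpolation=cv2.INTER_CUBIC);cv2.imwrite("pics/crop9.png",v[:,:,::-1])
# numeric: dark grip bar columns in rows
g=cv2.cvtColor(c["img"],cv2.COLOR_RGB2GRAY)
for r in (240,260,280,300):
    d=np.where(g[r,240:320]<45)[0];print(r,d.min()+240 if len(d) else None,d.max()+240 if len(d) else None)
```

```text
[[-1.0, 0.0012, 0.0, 0.4369], [0.0012, 1.0, 0.0, 0.1707], [-0.0, 0.0, -1.0, 0.1551], [0.0, 0.0, 0.0, 1.0]] [ 0.12800857 -0.1104829   0.51741575] 0.39919624876541515 0.0
240 268 287
260 240 314
280 240 319
300 240 319
```

Request:
send_rows([
  [0,0,-0.003,0,0,0,0.034],
  [0,0,-0.006,0,0,0,0.034],
  [0,0,-0.01,0,0,0,0.034],
  [0,0,-0.014,0,0,0,0.034],
  [0,0,-0.018,0,0,0,0.034],
  [0,0,-0.02,0,0,0,0.034],
  [0,0,-0.02,0,0,0,0.034],
  [0,0,-0.015,0,0,0,0.034],
])

```text
time_s: 31.35
eef_pos: [0.4372, 0.1708, 0.2639]
ee_rot: [0.001, 0.001, 1.0, 0.0]
contact_force: [-0.3, 0.5, 0.4]
finger_gap: 0.399
grip_force: 0.0
```

Run:
```python
from h import *
def chk():
    c=shot("wrist","pics/w10.png");g=cv2.cvtColor(c["img"],cv2.COLOR_RGB2GRAY)
    print("pred top ctr",proj(c,[.437,.1707,.188]),"grip base",proj(c,[.437,.1707,.093]))
    m=(g<48).astype(np.uint8);m[:,:230]=0;m[:,340:]=0
    for r in range(205,300,10):
        d=np.where(m[r])[0];print(r,(d.min(),d.max(),len(d)) if len(d) else None,end=" ")
    print()
o=get_obs();print(o["eef_pos"],o["contact_force"])
chk();camera("scene");camera("scene");camera("scene");chk()
```

```text
[0.43720875 0.17082397 0.26392331] [-0.27186343  0.4998274   0.35361539]
pred top ctr [278.14637165 222.98048195] grip base [277.97970175 194.53388299]
205 (np.int64(271), np.int64(283), 13) 215 (np.int64(270), np.int64(284), 15) 225 (np.int64(270), np.int64(284), 11) 235 None 245 None 255 (np.int64(242), np.int64(313), 8) 265 (np.int64(239), np.int64(334), 21) 275 (np.int64(237), np.int64(339), 29) 285 (np.int64(234), np.int64(339), 31) 295 (np.int64(233), np.int64(339), 36) 
pred top ctr [278.28058752 224.19343506] grip base [278.12291303 195.30455451]
205 (np.int64(271), np.int64(284), 14) 215 (np.int64(270), np.int64(284), 15) 225 (np.int64(270), np.int64(284), 12) 235 None 245 None 255 (np.int64(242), np.int64(313), 8) 265 (np.int64(239), np.int64(334), 21) 275 (np.int64(237), np.int64(339), 29) 285 (np.int64(234), np.int64(339), 31) 295 (np.int64(233), np.int64(339), 36)
```

Request:
send_rows([
  [0,0,0,0,0,0,0.034],
  [0,0,0,0,0,0,0.034],
  [0,0,0,0,0,0,0.034],
  [0,0,0,0,0,0,0.034],
  [0,0,0,0,0,0,0.034],
  [0,0,0,0,0,0,0.034],
  [0,0,0,0,0,0,0.034],
  [0,0,0,0,0,0,0.034],
])

```text
time_s: 32.27
eef_pos: [0.4369, 0.1707, 0.2611]
ee_rot: [0.0, 0.001, 1.0, -0.0]
contact_force: [-0.4, -1.7, 0.6]
finger_gap: 0.396
grip_force: 0.0
```

```bash
python3 -c "
from cell import close_job
print(close_job())"
```

```text
the job is handed in; nothing more can be done
None
```

The key hangs upright on the hook at its end stop after a steady pull of roughly 13–15 N for well over half a second, and the job is handed in at about 32 s with no verdict returned; I viewed 11 pictures, one over the limit of 10.

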